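Hold the sample slide out at its load mark

TASK

Raise the clear sash of the small sample chamber all the way up by its black top rail and leave it up; it stays by itself. Then draw the spring-return sample slide out by its blue knob until the knob's crossbar is in line with the red mark, keeping the crucible standing in its nest, so that I can load it. Finish while still holding the slide there with the fingers, do not let go; leave the bottles and the flask where they stand.

Things in the scene. Friction and masses are not known exactly. Their poses are not given: they have to be found in the camera images.
- chamber: Sample chamber; front towards the robot's right (+-10 deg). Origin: on the bench under the base's middle. Own x points from the open front to the white housing, z up. Base 305 x 124 mm, top 12 mm over the bench; housing x +60..+150 mm, 120 wide, roof at 101 mm. Sash plane at x +50 mm, between two guide posts at y +-53 mm (12 wide, 20 deep, 162 mm high). All parts lie on the centre line y = 0.
- sash (a joint): Height of the clear sash in m: 0 = fully down, 0.085 = fully up. It stands at 0 to 0.012 at first. It needs about 7 N to lift and stays at any height by friction. While it is down it blocks the nest of the slide, which can then come out only about 7 mm.
- sash_grip (a point): Middle of the sash's black grip rail, which is 14 mm thick (along the chamber's x), 64 mm long (along its y) and 26 mm high; free above, in front and behind, for pinching from above across its thickness. 137 mm above the bench with the sash fully down. It moves with the sash.
- slide: Sample slide. Origin: on the knob's axis, 12 mm over the bench; axes as the chamber's. Draws out along the chamber's -x, 105 mm at most; a spring pulls it back with 4 N (in) to 10 N (out); it goes home if let go. Home: origin at x -35 mm in the chamber's frame. Crossbar under the knob: 12 mm along x, 100 mm along y, top 26 mm over the bench, a white line at each end.
- slide_knob (a point): Point on the axis of the blue upright knob, at the height to grip it, 56 mm above the bench. The knob is 20 mm in diameter between 38 and 72 mm above the bench, its top is 76 mm above the bench.
- mark: Red load mark, fixed, set elsewhere each time: a 4 mm red strip across the base plate with a red clip (12 mm along x, 10 mm high) at either edge. Origin: middle of the strip, 12 mm over the bench; axes as the chamber's. The slide is at the mark when slide_knob is at x = 0 in the mark's frame, 60 to 85 mm of travel from home.
- crucible: Small white crucible, 35 mm in diameter at the rim and 26 mm high, 30 g, loose, standing in the slide's nest of brass pins 120 mm behind the knob axis. Origin: centre of its foot.
- bottle_a: White screw-cap sample bottle, 38 mm in diameter, 76 mm high; leave it. Origin: centre of its foot.
- bottle_b: Second white sample bottle of the same size; leave it. Origin: centre of its foot.
- flask: Clear volumetric flask with a blue stopper, 61 mm wide, 165 mm high; leave it. Origin: centre of its foot.
- amber: Brown bottle with a black cap, 42 mm in diameter, 90 mm high; leave it. Origin: centre of its foot.

How it is judged:
On the way:
1. the sash is raised to the top (at least 70 of 85 mm) while the slide is still home (value of joint sash above 0.07 m and x of slide_knob in the frame of chamber above -0.05 m), for 0.2 s.
At the end, for the whole second after the job is handed in: Through the last second the fingers hold the slide (at least 2 N) at rest with its knob axis within 6 mm of the red mark, the sash is still up (at least 65 of 85 mm), and the crucible stands upright in the slide's nest (within 12 mm of its centre, tilted under 0.2 rad) (value of joint sash above 0.065 m and x of slide_knob in the frame of mark between -0.006 and 0.006 m and contact force between the fingers and slide above 2 N and linear speed of slide below 0.02 m/s and angle between crucible's own z axis and vertical below 0.2 rad and x of crucible in the frame of slide between 0.108 and 0.132 m and y of crucible in the frame of slide between -0.012 and 0.012 m and z of crucible in the frame of slide between 0.004 and 0.018 m); the arm keeps its last pose, push and grip.
It fails at once if a bottle or the flask is moved more than 25 mm (distance of any of bottle_a, bottle_b, flask, amber from where it was at the start of the episode above 0.025 m).
It fails at once if the crucible tips over (angle between crucible's own z axis and vertical above 0.7 rad).
It also fails if it takes over 45 s, if anything falls off the work surface, if the arm or the gripper's body presses on something with over 40 N, if the wrist force passes 120 N, or if a joint passes its speed limit or range.

ROBOT

A 6-joint arm with a two-finger parallel gripper is mounted at the origin on a cart in front of the work surface, level with it; the furniture and walls round the work are solid. World frame = base frame: x ahead of the robot, y to its left, z up, the work surface at z = 0. Lengths are in m, angles in rad, forces in N, time in s.
With the tool pointing down it reaches from about 0.275 to 0.75 m from the base axis. Payload 10.2 kg.
Tool frame: the origin (TCP) lies midway between the tips of the shut fingers; the grasp point (between the pads) lies 19 mm behind it (env.hold_point_z is the distance from the TCP to the grasp point, in m); x points along the fingers, z is the direction in which the jaws open and shut, and the axes are right-handed (so a half turn about x gives the same grasp; the last joint's range is limited). The gripper opens to 85 mm and grips with 20 to 120 N. Pads are 22 mm wide; open, the fingers measure 114 mm over their backs; the gripper's body (76 mm by 85 mm) begins 54 mm behind the grasp point. The pads swing forward as they close: fully open they stand 13 mm farther back than shut.
Start: joints at [0.923, 0.313, 1.498, -0, 1.331, -0.223], TCP at [0.216, 0.478, 0.231] pointing down, gripper open.
Joint ranges: [-2.94, 2.94], [-0.97, 2.17], [0.19, 2.56], [-1.23, 4.37], [0.02, 3.11], [-2.88, 2.88]. Speed limits (rad/s): [2.39, 2.39, 3.01, 3.14, 3.14, 3.14].

INTERFACE

Orientations are given as a unit quaternion [x, y, z, w].
In Python, from bench import env, kinematics, monitor, eyes, job gives the robot as it stands. The module is installed in compiled form; this text tells all that it offers. Calls block until the motion is done:
- env.reach(position, orientation): joint-space move of the TCP to a pose.
- env.movel(position, velocity=0.15, frame=None, guard=None): straight line of the TCP; frame=None keeps the orientation; velocity is the mean speed in m/s. With guard (N) it stops when the force on the tool has changed by that much, and returns True; else False.
- env.set_joints(angles): joint-space move.
- env.release() and env.close_gripper(effort=None): open the fingers fully, or close them until they stop; effort is the grip in N (None keeps the last).
- env.hold(seconds).
- kinematics.ik(position, orientation): joint angles nearest the present ones, or None.
- monitor.sense(): the state.
- eyes.grab_frame(name): name is "scene" or "side" or "wrist"; returns a dict with "frame" (384x512x3 uint8, red, green, blue), "mtx" (3x3 intrinsics, pixels), "k1" (the pictures are not rectified: a ray, as slopes to the right and down, at radius r is drawn at 1 + k1 r^2 times it, then the intrinsics apply), "view" (4x4, takes a point from world to camera coordinates). Camera axes: x right, y down, z forward; pixel columns grow to the right and rows downward; lengths in m; the calibration is good to about 2 mm. A picture is of the moment at which its call begins. There is no depth.
A pose or a line that the arm cannot do raises env.MotionError and nothing moves.
- job.hand_in(): hands the job in, once; it reports no verdict.
The state is a dict: "clock": time; "joints": joint angles; "qvel": joint speeds; "joint_efforts": joint torques, N m; "position": TCP position; "ee_rot": TCP orientation; "contact_force": force on the tool from outside, world axes, zero at the start; "ft_torque": the same for the moment, N m; "finger_gap": opening from 0.0 (shut) to 1.0 (fully open).
Only numpy, scipy, OpenCV 4.12 (cv2) and the standard library are available. Lean on these libraries where they do the work, as an engineer would, in place of code of your own. Each camera call takes 0.05 s, during which the arm holds its last target.

## Working session

There is one attempt and no reset: what is moved stays moved. The work goes in short steps, each a Python script; the robot and the scene stay as the last script left them, time stands still between calls to the robot, and variables do not carry over. Pictures are saved under pics/ and viewed, and the job is handed in when it is done.

```bash
mkdir -p pics; cat > h.py <<'E'
import numpy as np, cv2
from bench import env, kinematics, monitor, eyes, job
def grab(n,save=None):
    d=eyes.grab_frame(n)
    if save: cv2.imwrite('pics/'+save,cv2.cvtColor(d['frame'],cv2.COLOR_RGB2BGR))
    return d
def ray(d,uv):
    K=np.array(d['mtx'],float);V=np.array(d['view'],float)
    p=np.array([(uv[0]-K[0,2])/K[0,0],(uv[1]-K[1,2])/K[1,1]])
    s=p.copy()
    for _ in range(30): s=p/(1+d['k1']*(s@s))
    R=V[:3,:3];o=-R.T@V[:3,3]
    return o,R.T@np.array([s[0],s[1],1.])
def onz(d,uv,z):
    o,r=ray(d,uv);return o+r*(z-o[2])/r[2]
def proj(d,P):
    K=np.array(d['mtx'],float);V=np.array(d['view'],float)
    c=V[:3,:3]@np.asarray(P,float)+V[:3,3];s=c[:2]/c[2];s=s*(1+d['k1']*(s@s))
    return np.array([K[0,0]*s[0]+K[0,2],K[1,1]*s[1]+K[1,2]])
E
python3 - <<'E'
from h import *
for n in ['scene','side','wrist']:
    d=grab(n,n+'0.png');V=np.array(d['view']);print(n,-V[:3,:3].T@V[:3,3],V[2,:3],d['k1'])
s=monitor.sense();print(s)
print(env.hold_point_z)
E
```

```text
scene [-0.10621373 -0.80620855  0.73013333] [ 0.54559955  0.62700002 -0.55605045] 0.04328728591759173
side [ 0.04672607 -0.90898804  0.88795768] [ 0.38260779  0.67236989 -0.63366396] -0.14615129933957102
wrist [0.1511609  0.50708493 0.37331391] [ 0.25567445 -0.11755563 -0.95958911] -0.09309174978075478
{'clock': 0.15, 'joints': array([ 9.22588642e-01,  3.13302846e-01,  1.49826684e+00,  8.08712465e-06,
        1.33099469e+00, -2.23428957e-01]), 'qvel': array([ 0.00040791, -0.00179386, -0.00175882,  0.00030622,  0.0013341 ,
        0.00062132]), 'joint_efforts': array([ 1.81112835e-03, -4.12370753e+01, -2.59796029e+01, -1.31250536e-04,
        3.20104555e-03, -4.57285648e-05]), 'position': array([0.21626489, 0.47817336, 0.23087446]), 'ee_rot': array([-0.38348137,  0.59448713,  0.38325126,  0.59383968]), 'contact_force': array([ 0.70384098, -0.74385564,  0.42124467]), 'ft_torque': array([ 0.00166845, -0.02223254, -0.04366694]), 'finger_gap': 1.0034343946717499}
0.0187
```

```bash
ls pics
```

```text
scene0.png
side0.png
wrist0.png
```

View pics/scene0.png

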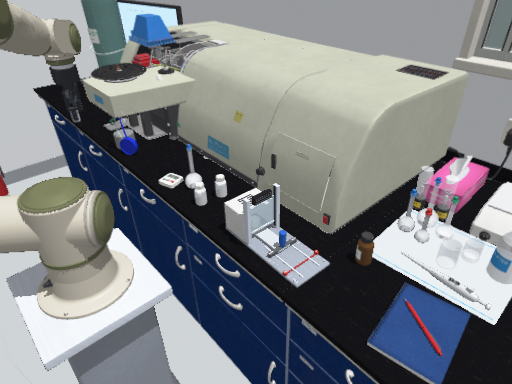

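View pics/side0.png

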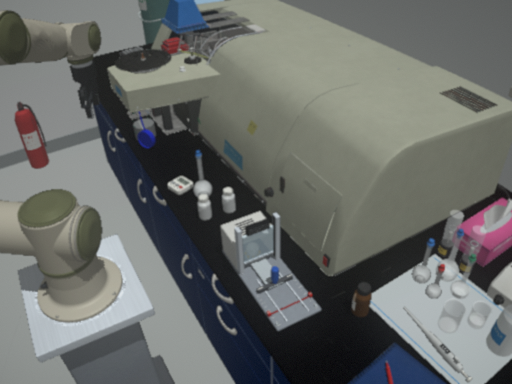

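View pics/wrist0.png

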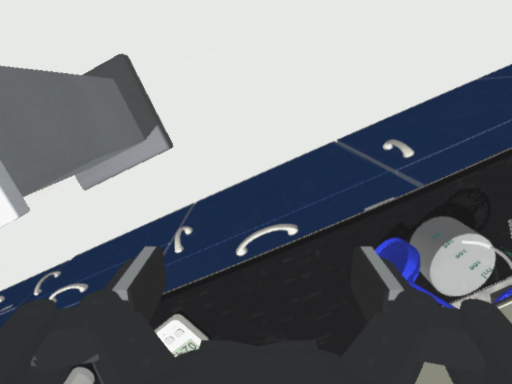

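```bash
python3 - <<'E'
import cv2
a=cv2.imread('pics/scene0.png')[170:300,200:350];b=cv2.imread('pics/side0.png')[195:335,200:340]
cv2.imwrite('pics/sc_c.png',cv2.resize(a,None,fx=5,fy=4.6,interpolation=2));cv2.imwrite('pics/si_c.png',cv2.resize(b,None,fx=4.2,fy=4.2,interpolation=2))
from h import *
# clips rough (red blobs)
for n in ['scene','side']:
    d=grab(n);f=d['frame'].astype(int)
    m=((f[...,0]-np.maximum(f[...,1],f[...,2]))>70).astype(np.uint8)
    k,l,st,c=cv2.connectedComponentsWithStats(m)
    for i in range(1,k):
        if st[i,4]>3: print(n,'red',c[i].round(1),st[i],onz(d,c[i],.016).round(3))
    m=((f[...,2]-np.maximum(f[...,0],f[...,1]))>50).astype(np.uint8)
    k,l,st,c=cv2.connectedComponentsWithStats(m)
    for i in range(1,k):
        if 10<st[i,4]<400 : print(n,'blue',c[i].round(1),st[i],onz(d,c[i],.056).round(3))
E
```

```text
scene red [143.   59.7] [133  54  17  13 129] [1.068 1.767 0.016]
scene red [154.7  61.1] [151  58   8   6  33] [1.11  1.678 0.016]
scene red [  2.6 187.8] [  0 176   8  20 101] [-0.052  0.605  0.016]
scene red [428.9 211.4] [426 208   6   7  33] [ 0.884 -0.453  0.016]
scene red [324.7 219.5] [323 216   4   8  26] [ 0.62  -0.264  0.016]
scene red [314.7 253. ] [310 250   9   8  24] [ 0.49  -0.339  0.016]
scene red [301. 263.] [294 259  15  10  23] [ 0.435 -0.34   0.016]
scene red [286.2 272.1] [283 269   9   7  22] [ 0.384 -0.336  0.016]
scene red [424.5 329.1] [406 301  36  55 229] [ 0.487 -0.652  0.016]
scene blue [127.7 143.3] [118 117  20  38 285] [0.382 0.549 0.056]
scene blue [188.8 146.2] [187 144   5   5  20] [0.545 0.362 0.056]
scene blue [438.1 179.8] [435 177   7   6  27] [ 1.007 -0.409  0.056]
scene blue [414.3 191.8] [411 189   6   6  23] [ 0.889 -0.393  0.056]
scene blue [282.1 237.7] [279 230   7  17 104] [ 0.436 -0.267  0.056]
side red [172.3  39.2] [167  38  11   4  22] [0.903 1.642 0.016]
side red [173.  43.] [169  42   9   3  19] [0.882 1.574 0.016]
side red [173.1  47.6] [170  47   7   2   9] [0.854 1.5   0.016]
side red [ 22.4 113. ] [ 16 110  13   8  60] [-0.01   1.151  0.016]
side red [441.9 267.2] [440 264   4   7  15] [ 0.847 -0.449  0.016]
side red [310.2 294.2] [309 293   3   3   5] [ 0.498 -0.337  0.016]
side red [269.2 313.6] [268 313   3   2   5] [ 0.382 -0.335  0.016]
side red [388.9 374.7] [387 365   5  19  51] [ 0.514 -0.61   0.016]
side blue [180.9   0.5] [176   0  11   3  20] [1.23  2.313 0.056]
side blue [146.2 138.3] [138 128  17  20 231] [0.384 0.538 0.056]
side blue [274.6 269.2] [272 266   6   7  32] [ 0.448 -0.251  0.056]
```

View pics/sc_c.png

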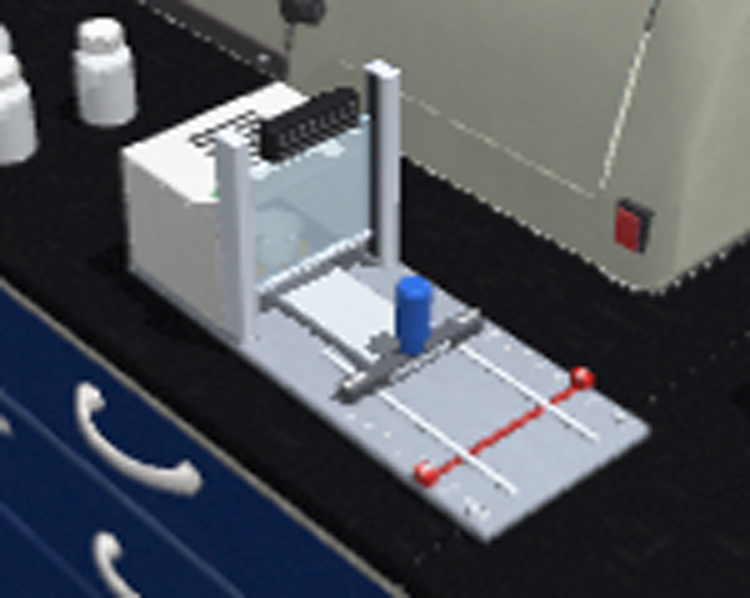

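View pics/si_c.png

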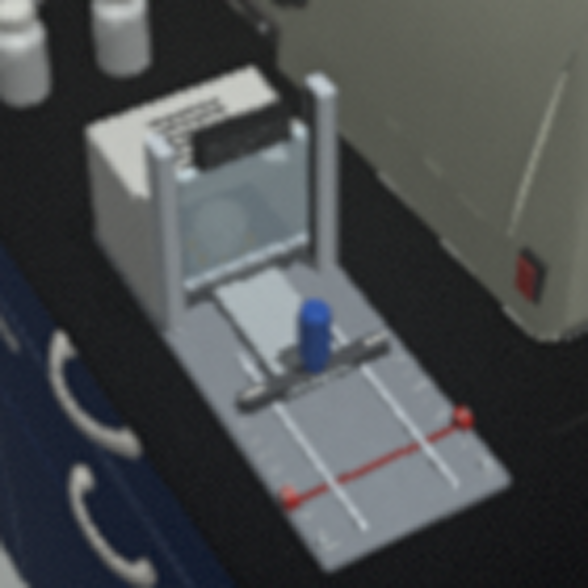

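```bash
cat >> h.py <<'E'
from scipy.spatial.transform import Rotation as Rn
def quat(yaw,sgn=1):
    z=sgn*np.array([np.cos(yaw),np.sin(yaw),0]);x=np.array([0,0,-1.]);y=np.cross(z,x)
    return Rn.from_matrix(np.c_[x,y,z]).as_quat()
E
python3 - <<'E'
from h import *
s=monitor.sense();print(Rn.from_quat(s['ee_rot']).as_matrix().round(2))
d=grab('wrist');V=np.array(d['view']);print(V[:3,:3].round(2))
for p in [(.165,.365,.35),(.38,-.26,.36),(.44,-.17,.2),(.44,-.27,.05)]:
  for sg in (1,-1):
    q=kinematics.ik(p,quat(np.pi/2,sg));print(p,sg,None if q is None else np.round(q,2))
E
```

```text
[[-0.   -0.91  0.41]
 [-0.    0.41  0.91]
 [-1.    0.   -0.  ]]
[[ 0.41  0.91 -0.  ]
 [ 0.87 -0.39  0.28]
 [ 0.26 -0.12 -0.96]]
(0.165, 0.365, 0.35) 1 [ 0.85 -0.03  1.59 -0.    1.58 -0.72]
(0.165, 0.365, 0.35) -1 [ 0.85 -0.03  1.59 -0.    1.58  2.42]
(0.38, -0.26, 0.36) 1 [-0.86  0.11  1.42 -0.    1.61 -2.43]
(0.38, -0.26, 0.36) -1 [-0.86  0.11  1.42 -0.    1.61  0.72]
(0.44, -0.17, 0.2) 1 [-0.62  0.22  1.7  -0.    1.22 -2.19]
(0.44, -0.17, 0.2) -1 [-0.62  0.22  1.7  -0.    1.22  0.95]
(0.44, -0.27, 0.05) 1 [-0.78  0.51  1.73 -0.    0.9  -2.35]
(0.44, -0.27, 0.05) -1 [-0.78  0.51  1.73 -0.    0.9   0.79]
```

```bash
python3 - <<'E'
from h import *
env.reach((.165,.365,.35),quat(np.pi/2,-1)) if False else env.movel((.18,.39,.35))
env.reach((.38,-.25,.36),quat(np.pi/2,-1))
grab('wrist','w1.png');s=monitor.sense();print(s['clock'],s['position'])
E
```

```text
3.9 [ 0.38030115 -0.24944978  0.36006686]
```

View pics/w1.png

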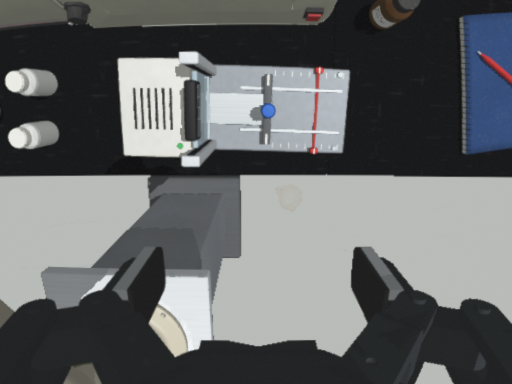

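The wrist view shows the whole chamber: grip rail at about (192,110), knob at (268,111), red clips at (319,70) and (314,151).

```bash
cat > meas.py <<'E'
from h import *
d=grab('wrist');f=d['frame'].astype(int);I=f.copy()
def blobs(m,lo,hi,z,tag,box=(0,20,400,180)):
    out=[]
    mm=np.zeros(m.shape,np.uint8);x0,y0,x1,y1=box;mm[y0:y1,x0:x1]=m[y0:y1,x0:x1]
    k,l,st,c=cv2.connectedComponentsWithStats(mm)
    for i in range(1,k):
        if lo<st[i,4]<hi: print(tag,c[i].round(1),st[i],onz(d,c[i],z).round(4));out.append((c[i],l==i))
    return out
E
cat > m1.py <<'E'
from meas import *
r=f[...,0]-np.maximum(f[...,1],f[...,2])
m=(r>50)
blobs(m,5,600,.016,'red')
b=f[...,2]-np.maximum(f[...,0],f[...,1])
blobs(b>50,20,600,.074,'blue')
g=f.mean(2)
# base/slab: bright region right part, line fits
m=((g>110)&(r<40)).astype(np.uint8);m[176:]=0;m[:50]=0;m[:,:110]=0;m[:,360:]=0
# edges of base plate top/bottom (columns 220..340)
U=[];L=[]
for c in range(225,340):
    rr=np.where(m[:,c])[0]
    if 308<c<326: continue
    U.append((c,rr.min()));L.append((c,rr.max()+1))
for n,P in(('far',U),('near',L)):
    vx,vy,x,y=cv2.fitLine(np.float32(P),cv2.DIST_HUBER,0,.01,.01).ravel()
    P0,P1=[onz(d,(c-0.0,y+vy/vx*(c-x)-.5),.012) for c in (225,340)]
    v=P0-P1;print(n,P0.round(4),P1.round(4),np.degrees(np.arctan2(v[1],v[0])))
R=[]
for rr in range(80,145):
    cc=np.where(m[rr,:])[0];R.append((cc.max()+.5,rr))
vx,vy,x,y=cv2.fitLine(np.float32(R),cv2.DIST_HUBER,0,.01,.01).ravel()
print('front',[onz(d,(x+vx/vy*(q-y),q),.012).round(4) for q in (80,110,145)])
dark=(g<70)
blobs(dark,100,2000,.150,'rail z150',box=(178,75,205,150))
E
python3 m1.py
python3 - <<'E'
import cv2
a=cv2.imread('pics/w1.png')[45:175,110:360];cv2.imwrite('pics/w1c.png',cv2.resize(a,None,fx=3.2,fy=3.2,interpolation=2))
E
```

```text
red [317.  77.] [315  67   5  22  68] [ 0.4858 -0.3363  0.016 ]
red [321.4  69.6] [320  67   4   6  19] [ 0.4962 -0.3423  0.016 ]
red [315.3 110.7] [313  92   5  38  99] [ 0.4378 -0.3358  0.016 ]
red [313.3 145.3] [310 134   8  20  72] [ 0.3862 -0.3351  0.016 ]
blue [268.  110.2] [262 103  13  15 153] [ 0.4397 -0.2638  0.074 ]
far [ 0.5032 -0.203   0.012 ] [ 0.4982 -0.3703  0.012 ] 88.28756610454145
near [ 0.3379 -0.1993  0.012 ] [ 0.3383 -0.3805  0.012 ] 90.14192478038457
front [array([ 0.4827, -0.3842,  0.012 ]), array([ 0.4392, -0.3829,  0.012 ]), array([ 0.3865, -0.3817,  0.012 ])]
rail z150 [190.8 110.1] [184  80  16  61 793] [ 0.4421 -0.1783  0.15  ]
```

View pics/w1c.png

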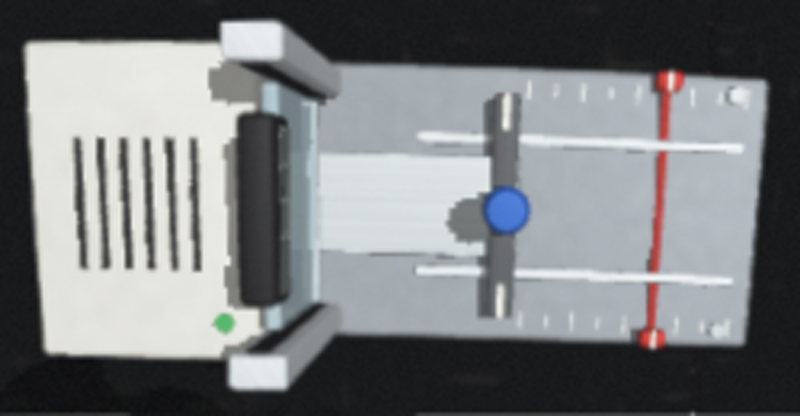

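```bash
cat >> h.py <<'E'
YAW=np.radians(88.4);Q=quat(YAW,-1)
ex=np.array([np.cos(YAW),np.sin(YAW),0]);KN=np.array([.4397,-.2638,0])
E
python3 - <<'E'
from h import *
p=KN+.085*ex
env.reach((p[0],p[1],.26),Q)
print(env.movel((p[0],p[1],.124),.12,guard=12))
env.close_gripper(50)
s=monitor.sense();print(s['clock'],s['position'],s['finger_gap'],s['contact_force'])
grab('scene','s2.png');grab('wrist','w2.png')
E
python3 - <<'E'
import cv2
a=cv2.imread('pics/s2.png')[130:300,180:380];cv2.imwrite('pics/s2c.png',cv2.resize(a,None,fx=3.5,fy=3.5,interpolation=2))
E
```

```text
False
6.4917 [ 0.44208147 -0.17776693  0.12387522] 0.1529892955618481 [1.46761756 6.39520061 1.10416446]
```

View pics/s2c.png

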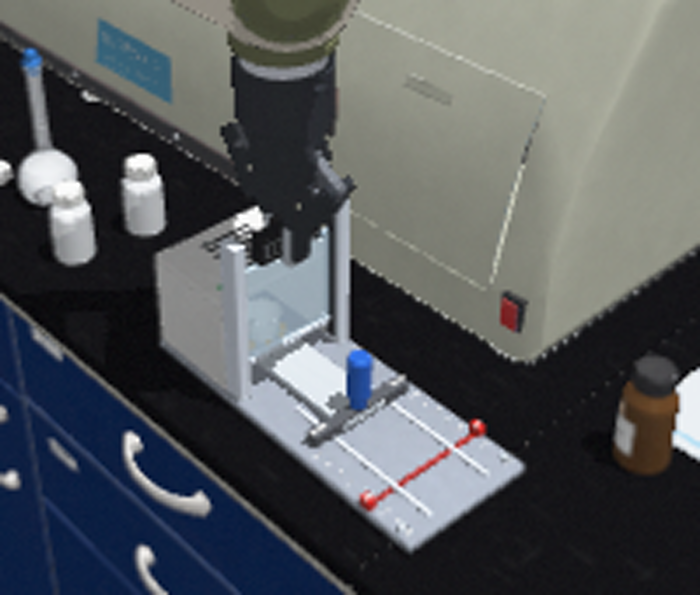

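The fingers are holding the rail (gap about 13 mm). Next I'll lift, guarded against the top stop.

```bash
python3 - <<'E'
from h import *
s=monitor.sense();p=s['position'].copy();z0=p[2]
p[1]+=.0008
st=False
for dz in (.07,.078,.084,.09):
    p[2]=z0+dz
    st=env.movel(p,.06,guard=30)
    s=monitor.sense();print(dz,st,(s['position'][2]-z0).round(4),s['contact_force'].round(1),s['finger_gap'].round(3))
    if st: break
print(s['clock'])
grab('scene','s3.png')
E
python3 - <<'E'
import cv2
a=cv2.imread('pics/s3.png')[110:300,180:380];cv2.imwrite('pics/s3c.png',cv2.resize(a,None,fx=3.1,fy=3.1,interpolation=2))
E
```

```text
Traceback (most recent call last):
AttributeError: 'float' object has no attribute 'round'
[ WARN:0@0.020] global loadsave.cpp:275 findDecoder imread_('pics/s3.png'): can't open/read file: check file path/integrity
Traceback (most recent call last):
TypeError: 'NoneType' object is not subscriptable
```

```bash
python3 - <<'E'
from h import *
z0=.12388
s=monitor.sense();p=s['position'].copy()
print(s['position'][2]-z0,s['contact_force'],s['finger_gap'])
for dz in (.078,.084,.09):
    p[2]=z0+dz
    st=env.movel(p,.06,guard=30)
    s=monitor.sense();print(dz,st,s['position'][2]-z0,s['contact_force'],s['finger_gap'])
    if st: break
print(s['clock'])
grab('scene','s3.png')
E
python3 - <<'E'
import cv2
a=cv2.imread('pics/s3.png')[110:300,180:380];cv2.imwrite('pics/s3c.png',cv2.resize(a,None,fx=3.1,fy=3.1,interpolation=2))
E
```

```text
0.07041936960106833 [-1.0857948  -5.54368391 -1.20093001] 0.15650855694252042
0.078 False 0.07801161588864737 [ 0.79217051 -3.36642568 -2.5483073 ] 0.15526374452076136
0.084 False 0.08038085174366837 [  6.52867398  -9.2042673  -32.89739953] 0.15664884568528875
0.09 False 0.08437326829453724 [  5.19549472 -12.76614148 -45.87049777] 0.15189123240541297
8.6917
```

View pics/s3c.png

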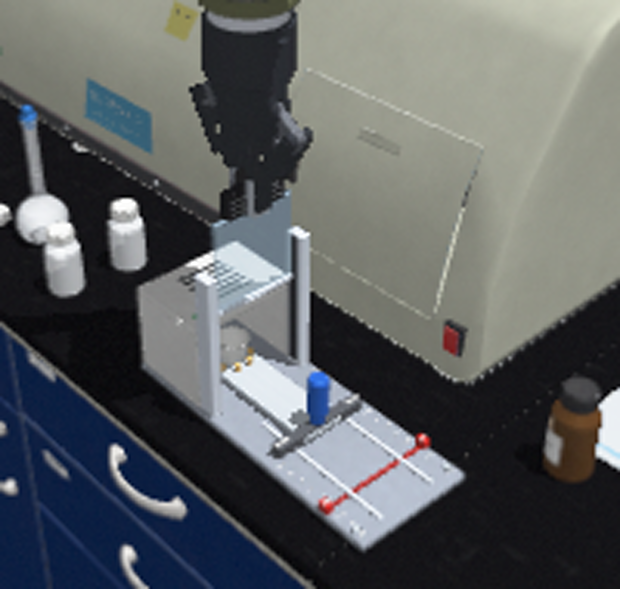

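```bash
python3 - <<'E'
from h import *
p=monitor.sense()['position'].copy()
p[2]=.12388+.0805; env.movel(p,.05)
print(monitor.sense()['contact_force'])
env.release()
p[2]=.30; env.movel(p,.12)
env.reach((KN[0],KN[1],.25),Q)
s=monitor.sense();print(s['clock'],s['position'],s['finger_gap'])
grab('scene','s4.png');grab('wrist','w4.png')
E
python3 - <<'E'
import cv2,numpy as np
a=cv2.imread('pics/s4.png')[110:300,180:380];a=cv2.resize(a,(400,380),interpolation=2)
b=cv2.imread('pics/w4.png');b=cv2.resize(b,(400,300));b=cv2.copyMakeBorder(b,0,80,0,0,0);cv2.imwrite('pics/s4c.png',np.hstack([a,b]))
E
```

```text
[ 3.68445612 -5.48927587 -6.74336884]
11.2167 [ 0.43938066 -0.26403812  0.24914644] 1.0027100910139386
```

View pics/s4c.png

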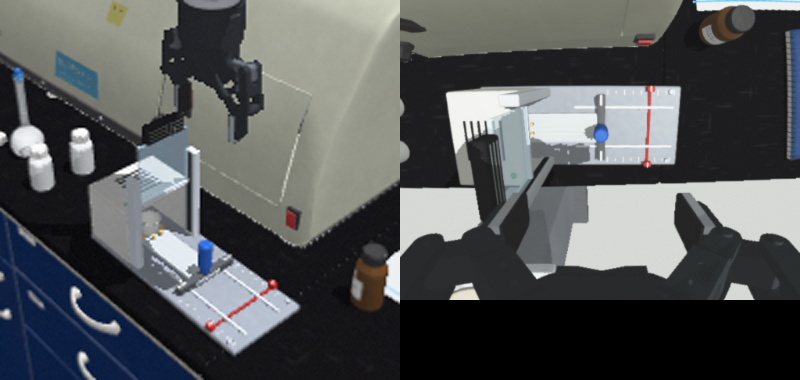

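```bash
python3 - <<'E'
from h import *
p=KN-.006*ex
print(env.movel((p[0],p[1],.24),.1,guard=12))
print(env.movel((p[0],p[1],.037),.1,guard=12))
print(env.movel((KN[0],KN[1],.037),.05,guard=12))
env.close_gripper(50)
s=monitor.sense();print(s['clock'],s['position'],s['finger_gap'],s['contact_force'])
d=grab('wrist','w5.png');grab('scene','s5.png')
E
python3 - <<'E'
import cv2,numpy as np
a=cv2.imread('pics/s5.png')[110:300,180:380];a=cv2.resize(a,(400,380),interpolation=2)
b=cv2.imread('pics/w5.png');b=cv2.resize(b,(400,300));b=cv2.copyMakeBorder(b,0,80,0,0,0);cv2.imwrite('pics/s5c.png',np.hstack([a,b]))
E
```

```text
False
False
False
14.6583 [ 0.4396997  -0.26349791  0.0371547 ] 0.21771148361773468 [-0.79846537  3.40885137  4.29892108]
```

View pics/s5c.png

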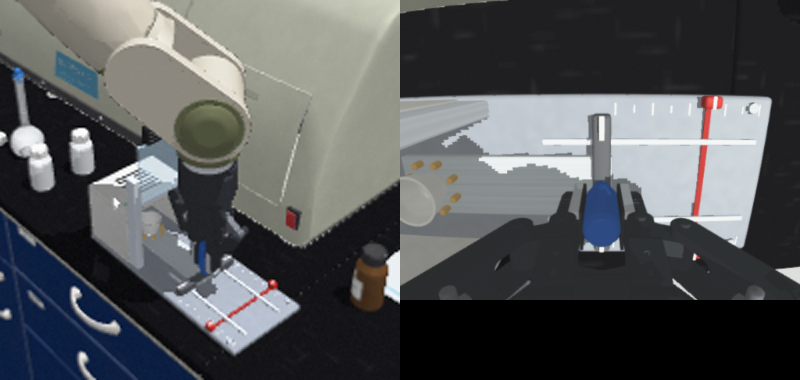

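Knob is held, and in the wrist view the crossbar's far end and the red strip and far clip are visible. I'll draw 62 mm, then measure what is left.

```bash
python3 - <<'E'
from h import *
s=monitor.sense();p=s['position']-.062*ex;p[2]=.037
print(env.movel(p,.03,guard=40))
s=monitor.sense();print(s['clock'],s['position'],s['finger_gap'],s['contact_force'])
grab('wrist','w6.png');grab('scene','s6.png');grab('side','i6.png')
E
python3 - <<'E'
import cv2,numpy as np
a=cv2.imread('pics/s6.png')[170:300,200:340];cv2.imwrite('pics/s6c.png',cv2.resize(a,None,fx=4,fy=4,interpolation=2))
E
```

```text
False
16.9667 [ 0.43792192 -0.32461957  0.03711893] 0.21723283637308294 [-0.43203242  7.68850588  6.93294904]
```

View pics/s6c.png

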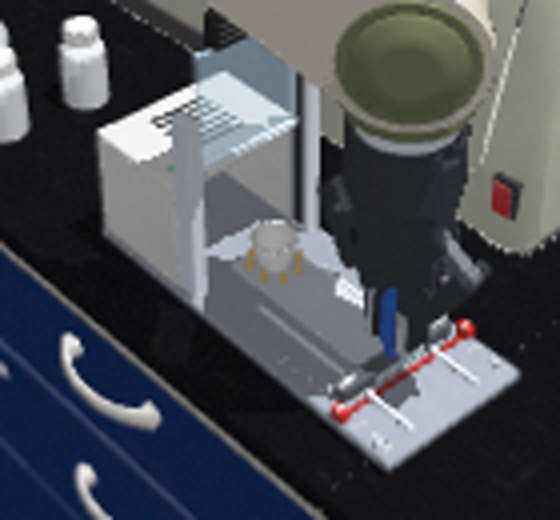

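View pics/w6.png

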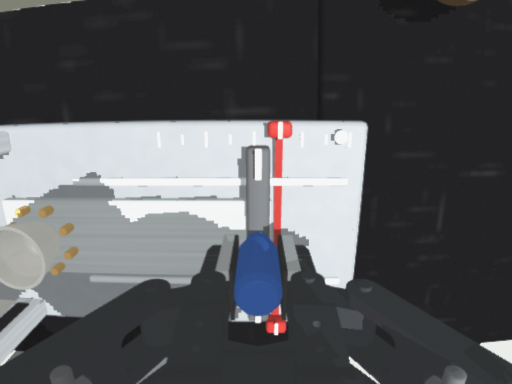

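Crossbar's white line is at (258,163); the red strip runs from the clip at (280,130) to (277,325). About 8–12 mm is still to go; computing it.

```bash
cat > gap.py <<'E'
from h import *
def gap(d,show=True):
    f=d['frame'].astype(int)
    r=f[...,0]-np.maximum(f[...,1],f[...,2])
    S=[]
    for row in range(100,345):
        c=np.where(r[row]>80)[0]
        if 2<=len(c)<=12 and c.max()-c.min()<14: S.append((c.mean(),row,len(c)))
    S=np.array(S)
    st=S[(S[:,1]>145)&(S[:,1]<225)]
    g=f.mean(2)
    # white line on bar near far end: rows 150..178, bright flanked by dark
    W=[]
    for row in range(152,176):
        seg=g[row,200:330]
        dk=np.where(seg<120)[0]+200
        if len(dk)<6: continue
        a,b=dk.min(),dk.max()
        w=[c for c in range(a,b) if g[row,c]>150]
        W.append((np.mean(w) if w else np.nan,row,a,b))
    return st,np.array(W)
if __name__=='__main__':
    d=grab('wrist')
    st,W=gap(d)
    P=np.array([onz(d,(c,r),.012) for c,r,_ in st]);B=np.array([onz(d,(c,r),.026) for c,r,_,_ in W if c==c])
    E=np.array([onz(d,((a+b)/2,r),.024) for c,r,a,b in W])
    print('strip',P[::15].round(4));print('white',B[::5].round(4));print('edges mid',E[::5].round(4))
    xp=(P-KN)@ex;xb=(B-KN)@ex;xe=(E-KN)@ex
    print('x strip %.4f+-%.4f white %.4f+-%.4f bar %.4f'%(np.median(xp),xp.std(),np.median(xb),xb.std(),np.median(xe)))
    s=monitor.sense();print('tcp x',(s['position']-KN)@ex, s['contact_force'],s['clock'])
E
python3 gap.py
```

```text
strip [[ 0.4861 -0.3376  0.012 ]
 [ 0.4781 -0.3373  0.012 ]
 [ 0.47   -0.3372  0.012 ]
 [ 0.4565 -0.3365  0.012 ]
 [ 0.4477 -0.3364  0.012 ]]
white []
edges mid []Traceback (most recent call last):
  File "gap.py", line 28, in <module>
    xp=(P-KN)@ex;xb=(B-KN)@ex;xe=(E-KN)@ex
                     ~^~~
ValueError: operands could not be broadcast together with shapes (0,) (3,)
```

```bash
python3 - <<'E'
import cv2
g=cv2.imread('pics/w6.png').mean(2).astype(int)
for r in (152,160,168,176,190,205): print(r,list(g[r,238:286]))
E
```

```text
152 [np.int64(230), np.int64(230), np.int64(226), np.int64(175), np.int64(131), np.int64(126), np.int64(124), np.int64(115), np.int64(103), np.int64(108), np.int64(120), np.int64(132), np.int64(136), np.int64(134), np.int64(102), np.int64(83), np.int64(136), np.int64(245), np.int64(247), np.int64(247), np.int64(247), np.int64(247), np.int64(247), np.int64(232), np.int64(168), np.int64(148), np.int64(146), np.int64(146), np.int64(145), np.int64(142), np.int64(135), np.int64(136), np.int64(193), np.int64(221), np.int64(169), np.int64(130), np.int64(121), np.int64(134), np.int64(133), np.int64(132), np.int64(131), np.int64(132), np.int64(132), np.int64(139), np.int64(182), np.int64(225), np.int64(231), np.int64(231)]
160 [np.int64(132), np.int64(127), np.int64(127), np.int64(127), np.int64(128), np.int64(127), np.int64(125), np.int64(115), np.int64(100), np.int64(107), np.int64(120), np.int64(131), np.int64(137), np.int64(137), np.int64(134), np.int64(102), np.int64(136), np.int64(245), np.int64(247), np.int64(247), np.int64(247), np.int64(247), np.int64(247), np.int64(232), np.int64(17
[... 2548 characters left out ...]
nt64(245), np.int64(245), np.int64(245), np.int64(245), np.int64(245), np.int64(213), np.int64(161), np.int64(121), np.int64(107), np.int64(116), np.int64(127), np.int64(136), np.int64(136), np.int64(137), np.int64(138), np.int64(139), np.int64(142), np.int64(142), np.int64(142), np.int64(143), np.int64(144), np.int64(146), np.int64(145), np.int64(146), np.int64(145), np.int64(145), np.int64(145), np.int64(144), np.int64(139), np.int64(136), np.int64(164), np.int64(233), np.int64(226), np.int64(224), np.int64(175), np.int64(143), np.int64(132), np.int64(130), np.int64(131), np.int64(129), np.int64(128), np.int64(140), np.int64(192), np.int64(225), np.int64(230), np.int64(230), np.int64(230)]
```

```bash
cat > gap2.py <<'E'
from h import *
d=grab('wrist');f=d['frame'].astype(int);g=f.mean(2)
r=f[...,0]-np.maximum(f[...,1],f[...,2])
P=[];B=[]
for row in range(153,177):
    c=np.where(r[row]>80)[0]
    if len(c): P.append(onz(d,(c.mean(),row),.012))
    c=np.where(g[row,252:266]>200)[0]+252
    if len(c): B.append(onz(d,(c.mean(),row),.026))
P=np.array(P);B=np.array(B)
xp=(P-KN)@ex;xb=(B-KN)@ex
print('px w',c.mean(),'strip %.4f+-%.4f n%d white %.4f+-%.4f'%(np.median(xp),xp.std(),len(xp),np.median(xb),xb.std()),P[0].round(4),B[0].round(4))
print('remaining (z.012 strip, z.026 bar): %.4f'%(np.median(xb)-np.median(xp)))
s=monitor.sense();print('tcp x',(s['position']-KN)@ex,s['contact_force'],s['finger_gap'],s['clock'])
E
python3 gap2.py
```

```text
px w 258.0 strip -0.0724+-0.0001 n24 white -0.0618+-0.0000 [ 0.4824 -0.3373  0.012 ] [ 0.4849 -0.3269  0.026 ]
remaining (z.012 strip, z.026 bar): 0.0106
tcp x -0.06083952077045661 [-0.4992557   6.42292819  5.97980815] 0.22000901030773437 17.2167
```

```bash
python3 - <<'E'
from h import *
p=monitor.sense()['position']-.0106*ex;p[2]=.037
print(env.movel(p,.02,guard=40)); env.hold(.4)
E
python3 gap2.py; python3 - <<'E'
from h import *
grab('wrist','w7.png');grab('scene','s7.png')
a=cv2.imread('pics/s7.png')[120:300,190:350];cv2.imwrite('pics/s7c.png',cv2.resize(a,None,fx=3.3,fy=3.3,interpolation=2))
E
```

```text
FalseTraceback (most recent call last):
  File "gap2.py", line 11, in <module>
    xp=(P-KN)@ex;xb=(B-KN)@ex
        ~^~~
ValueError: operands could not be broadcast together with shapes (0,) (3,)
```

View pics/w7.png

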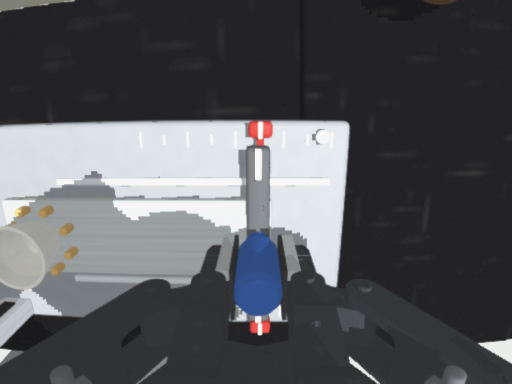

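View pics/s7c.png

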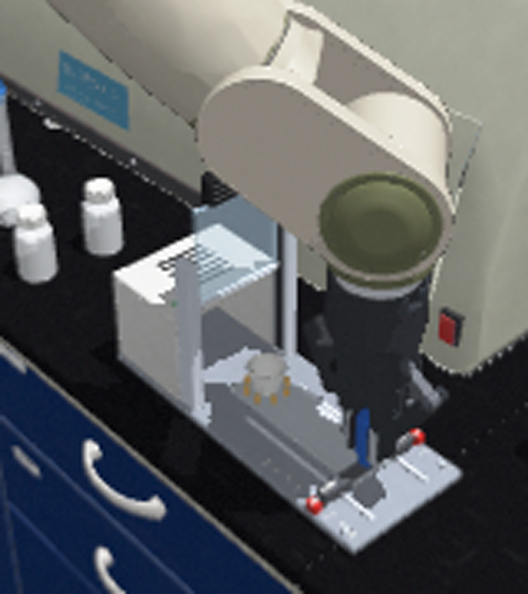

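Bar and clips are nearly in line: white line at column 258, clips at columns 260–261, crucible standing and sash up. Final numeric check of the offset.

```bash
cat > fin.py <<'E'
from h import *
d=grab('wrist');f=d['frame'].astype(int);g=f.mean(2);r=f[...,0]-np.maximum(f[...,1],f[...,2])
ex2=np.array([np.cos(np.radians(88.3)),np.sin(np.radians(88.3)),0])
for n,rows,z,m in (('far clip',(118,138),.022,r>80),('near clip',(318,336),.022,r>80),('white far',(153,177),.026,g>200)):
    mm=np.zeros_like(m);mm[rows[0]:rows[1],245:275]=m[rows[0]:rows[1],245:275]
    if n!='white far': # extent incl. white stripe: use bounding columns
        c=np.where(mm.any(0))[0];rr=np.where(mm.any(1))[0];u=((c.min()+c.max())/2,rr.mean())
    else:
        y,x=np.where(mm);x_=x[(x>252)&(x<266)];u=(x_.mean(),165)
    P=onz(d,u,z);print(n,np.round(u,1),P.round(4),'x %.4f'%((P-KN)@ex2))
s=monitor.sense();print('tcp x',(s['position']-KN)@ex2,s['contact_force'],s['finger_gap'],s['clock'])
E
python3 fin.py
```

```text
far clip [260. 129.] [ 0.4957 -0.3378  0.022 ] x -0.0723
near clip [259.5 325. ] [ 0.3819 -0.3346  0.022 ] x -0.0725
white far [258. 165.] [ 0.4787 -0.3364  0.026 ] x -0.0714
tcp x -0.07052309998348769 [-0.33440667  7.36012675  6.63896467] 0.21978835623551915 18.4583
```

```bash
python3 -c "
from h import *
job.hand_in()"
```

```text
the job is handed in; nothing more can be done
```

The sash is up and the slide is drawn out to the red mark. I handed the job in at about 18.5 s with the fingers still gripping the knob; no verdict is reported.

- **Sash:** I lifted it by its black rail about 80 mm to the top stop while the slide was still home, then let go. It stayed up in every later picture. The 30 N guard did not report a stop there: the force reached about 46 N and the fingers slipped about 4 mm up the rail. I eased that load off before releasing.
- **Slide:** I gripped the blue knob with a 50 N effort (the finger gap of about 18.5 mm fits the 20 mm knob) and drew the slide out slowly. In the last wrist picture the crossbar's white line was about 1 mm short of the line through the two red clips. The limit is 6 mm, so I left it there.
- **Crucible and bottles:** The last pictures show the crucible upright in its pins, judged by eye. The two white bottles look unmoved. The gripper passed nowhere near the flask or the brown bottle, though neither is in full view in the last close-up.

One measuring script failed after the final move because the crossbar by then covered the red strip. I used the clips instead; the two agreed within 0.2 mm.

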